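# Transfer the drawn sample tubes to the transport rack in the same order

## Robot

A 7-joint arm with a two-finger parallel gripper is mounted at the origin on a cart in front of the work surface, level with it; the furniture and walls round the work are solid. World frame = base frame: x ahead of the robot, y to its left, z up, the work surface at z = 0. Lengths are in mm, angles in rad, forces in N, time in s.
With the tool pointing down it reaches from about 375 to 925 mm from the base axis. Payload 3.1 kg.
Tool frame: the origin (TCP) lies midway between the tips of the shut fingers; the grasp point (between the pads) lies bot.pinch_z behind it (bot.pinch_z is the distance from the TCP to the grasp point, in mm); z points along the fingers, y is the line along which they close (so a half turn about z gives the same grasp; the last joint's range is limited). The gripper opens to 85 mm and grips with 20 to 120 N. Pads are 22 mm wide; open, the fingers measure 114 mm over their backs; the gripper's body (76 mm by 85 mm) begins 54 mm behind the grasp point. The pads swing forward as they close: fully open they stand 13 mm farther back than shut.
Start: joints at [1.063, 0.383, 0.044, 1.598, -0.018, 1.161, -0.05], TCP at [258.996, -596.175, 231.269] pointing down, gripper open.
Joint ranges: [-2.61, 2.61], [-0.41, 2.15], [-1.48, 1.57], [0, 2.5], [-1.57, 4.71], [0.05, 1.97], [-2.85, 2.85]. Speed limits (rad/s): [2.79, 2.79, 3.14, 3.14, 3.14, 3.14, 3.14].

## Interface

Orientations are given as a unit quaternion [w, x, y, z].
In Python, from plant import bot, fingers, planner, imaging gives the robot as it stands. Calls block until the motion is done:
- bot.reach(position, orientation): joint-space move of the TCP to a pose.
- bot.servo_line(position, feed=150, frame=None, stop_force=None): straight line of the TCP; frame=None keeps the orientation; feed is the mean speed in mm/s. With stop_force (N) it stops when the force on the tool has changed by that much, and returns True; else False.
- bot.set_joints(angles): joint-space move.
- fingers.gripper_open() and fingers.close(force=None): open the fingers fully, or close them until they stop; force is the grip in N (None keeps the last).
- bot.sleep(seconds).
- planner.solve_ik(position, orientation): joint angles nearest the present ones, or None.
- imaging.camera(name): name is "side" or "top"; returns a dict with "pixels" (420x560x3 uint8, blue, green, red), "range_z" (420x560 float32, mm along the optical axis (not along the pixel's ray), 0 where there is no reading), "mtx" (3x3 intrinsics, pixels), "xyz" and "orientation" of the camera in the world. Camera axes: x right, y up, looking along -z (the intrinsics and any distortion apply to the point x, -y, -z); pixel columns grow to the right and rows downward; lengths in mm; the calibration is good to about 2 mm. A picture is of the moment at which its call begins.
A pose or a line that the arm cannot do raises bot.IKError and nothing moves.
- bot.hand_in(): hands the job in; it is judged then, once.
Readings, each from a call of its own:
- bot.get_time_s(): time.
- bot.get_joint_positions(): joint angles.
- bot.get_dq(): joint speeds.
- bot.get_effort(): joint torques, N m.
- bot.get_ee_pos(): TCP position.
- bot.get_eef_rot(): TCP orientation.
- bot.get_contact_force(): force on the tool from outside, world axes, zero at the start.
- bot.get_wrist_torque(): the same for the moment, N m.
- bot.get_width(): finger opening in mm.
- bot.get_finger_force(): force on a finger pad.
Only numpy, scipy, OpenCV 4.12 (cv2) and the standard library are available. Lean on these libraries where they do the work, as an engineer would, in place of code of your own. Each camera call takes 0.05 s, during which the arm holds its last target. There are 200 camera calls.

## Task

The four sample tubes in the white collecting rack are to go to the laboratory: move them one after another into the charcoal transport rack, keeping the row in the same order counted from the yellow end of each rack, so that the tube next to the yellow end of the white rack comes next to the yellow end of the charcoal rack, and so on. Stand every tube right down on the floor of its place and let it go; keep the tubes upright all the time, so that the settled samples are not shaken up.

Things in the scene. Friction and masses are not known exactly. Their poses are not given: they have to be found in the camera images.
- collecting_rack: White tube rack, fixed, full at the start; 200 mm long (x), 48 mm wide (y), 63 mm high. Origin: centre of underside, z up. Four square places 24 mm wide in a row at x -63, -21, 21, 63 mm, y 0; their floor is 10 mm, top of grid 58 mm above the underside. The -x end plate is yellow; the place beside it (x -63 mm) is place one. A label rail, 53 mm up, runs along its +y side out to y 43 mm.
- transport_rack: Charcoal tube rack, fixed, empty at the start; 200 mm long (x), 48 mm wide (y), 63 mm high, no label rail. Origin: centre of underside, z up. Four square places 24 mm wide in a row at x -63, -21, 21, 63 mm, y 0; their floor is 10 mm, top of grid 58 mm above the underside. The -x end plate is yellow; the place beside it (x -63 mm) is place one.
- tube_blue: Closed sample tube with light blue ribbed cap, dark red filling, white label; 16 mm diameter, 102 mm high, about 25 g; cap 18 mm diameter over the top 20 mm; flat foot with 3 mm chamfer. Origin: centre of underside, z along the tube to the cap. Starts upright in the white rack, on the place's floor, beside the tab of its colour.
- tube_red: Closed sample tube with red ribbed cap, dark red filling, white label; 16 mm diameter, 102 mm high, about 25 g; cap 18 mm diameter over the top 20 mm; flat foot with 3 mm chamfer. Origin: centre of underside, z along the tube to the cap. Starts upright in the white rack, on the place's floor, beside the tab of its colour.
- tube_green: Closed sample tube with dark green ribbed cap, dark red filling, white label; 16 mm diameter, 102 mm high, about 25 g; cap 18 mm diameter over the top 20 mm; flat foot with 3 mm chamfer. Origin: centre of underside, z along the tube to the cap. Starts upright in the white rack, on the place's floor, beside the tab of its colour.
- tube_lavender: Closed sample tube with lavender (light purple) ribbed cap, dark red filling, white label; 16 mm diameter, 102 mm high, about 25 g; cap 18 mm diameter over the top 20 mm; flat foot with 3 mm chamfer. Origin: centre of underside, z along the tube to the cap. Starts upright in the white rack, on the place's floor, beside the tab of its colour.
- tab_blue: Light blue flat tab, 30 x 15 x 2 mm, fixed in the white rack's label rail, 32 mm to the +y side of the centre of the place where the tube with the same cap colour starts; it stays and keeps showing which place that was. Origin: centre of underside.
- tab_red: Red flat tab, 30 x 15 x 2 mm, fixed in the white rack's label rail, 32 mm to the +y side of the centre of the place where the tube with the same cap colour starts; it stays and keeps showing which place that was. Origin: centre of underside.
- tab_green: Dark green flat tab, 30 x 15 x 2 mm, fixed in the white rack's label rail, 32 mm to the +y side of the centre of the place where the tube with the same cap colour starts; it stays and keeps showing which place that was. Origin: centre of underside.
- tab_lavender: Lavender (light purple) flat tab, 30 x 15 x 2 mm, fixed in the white rack's label rail, 32 mm to the +y side of the centre of the place where the tube with the same cap colour starts; it stays and keeps showing which place that was. Origin: centre of underside.

How it is judged:
By the outcome, as a careful person would: the job done as asked, in the order asked, and still so for the second after the job is handed in, with the robot touching nothing.
It also fails if it takes over 120 s, if anything falls off the work surface, if the arm or the gripper's body presses on something with over 40 N, if the wrist force passes 120 N, or if a joint passes its speed limit or range.

## Working session

There is one attempt and no reset: what is moved stays moved. The work goes in short steps, each a Python script; the robot and the scene stay as the last script left them, time stands still between calls to the robot, and variables do not carry over. Pictures are saved under pics/ and viewed, at most 14 in all, crops included, and the job is handed in when it is done.

```bash
ls; mkdir -p pics; python3 - <<'E'
from plant import bot, fingers, planner, imaging
import cv2,numpy as np
for n in("side","top"):
    c=imaging.camera(n); cv2.imwrite(f"pics/{n}0.png",c["pixels"]); np.savez(f"{n}0.npz",**c)
    print(n,c["mtx"].tolist(),c["xyz"],c["orientation"],[k for k in c])
print(bot.pinch_z,bot.get_time_s(),bot.get_eef_rot(),bot.get_width())
E
```

```text
pics
side [[398.39782043859157, 0.0, 276.1501910196993], [0.0, 398.39782043859157, 207.46771837380612], [0.0, 0.0, 1.0]] [306.57790213 667.22226938 563.50906635] [-0.14468505 -0.06805764  0.44661674  0.8803226 ] ['pixels', 'range_z', 'mtx', 'xyz', 'orientation']
top [[433.1217552606595, 0.0, 277.48640235365866], [0.0, 433.1217552606595, 209.83444520297448], [0.0, 0.0, 1.0]] [374.27728488   9.54795671 961.55227571] [ 0.70884228  0.05797336 -0.06727982 -0.69975363] ['pixels', 'range_z', 'mtx', 'xyz', 'orientation']
18.700000000000003 0.1 [-1.18543647e-03  9.79069096e-01  2.03524438e-01 -3.20428916e-04] 85.31178096960835
```

View pics/top0.png

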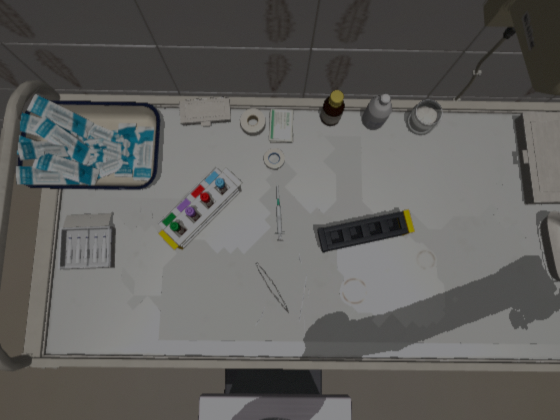

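View pics/side0.png

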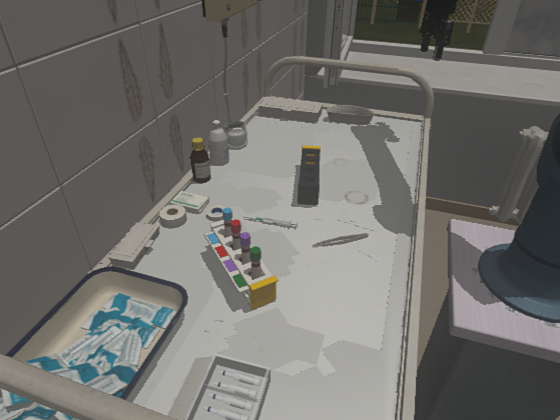

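The top view shows the white rack around (200,208) with its yellow end lower left at (168,240); the order from yellow is green, lavender, red, blue. The charcoal rack is around (365,231), with its yellow end on the right at (409,222). I'll enlarge both.

```bash
python3 - <<'E'
import cv2,numpy as np
p=np.load("top0.npz")["pixels"]
def crop(x,y,w,h,s,n):
    q=cv2.resize(p[y:y+h,x:x+w],None,fx=s,fy=s,interpolation=cv2.INTER_CUBIC)
    q=np.clip(q.astype(float)*1.5+20,0,255).astype(np.uint8)
    for i in range(0,w,10): cv2.putText(q,str(x+i),(i*s,8),0,.3,(0,0,255)); cv2.line(q,(i*s,10),(i*s,16),(0,0,255))
    for i in range(0,h,10): cv2.putText(q,str(y+i),(0,i*s+4),0,.3,(0,0,255)); cv2.line(q,(20,i*s),(26,i*s),(0,0,255))
    cv2.imwrite(n,q)
crop(150,160,100,95,6,"pics/w.png"); crop(310,200,110,60,7,"pics/c.png")
E
```

```text
(no output)
```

View pics/w.png

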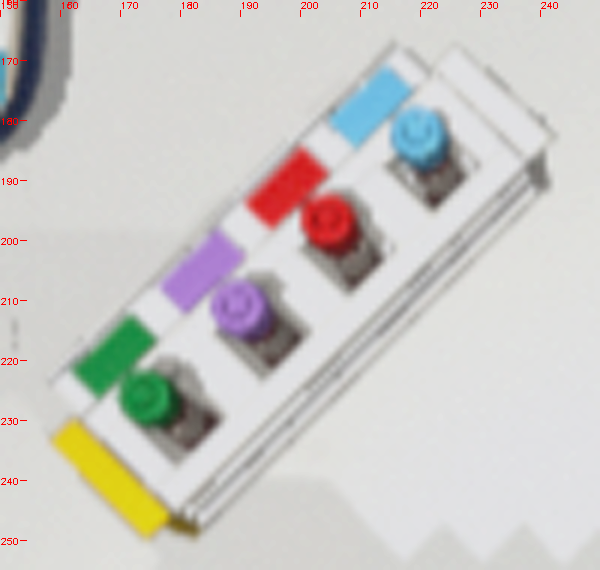

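View pics/c.png

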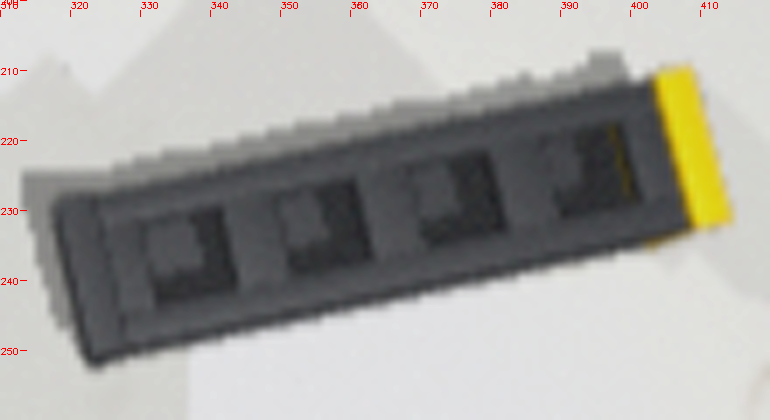

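Order confirmed: green, lavender, red, blue from yellow. I'll fit the rack poses from the corner, tab and hole pixels, and cross-check with the side camera.

```bash
cat > geo.py <<'E'
import numpy as np
from scipy.spatial.transform import Rotation as R
from scipy.optimize import least_squares
def rot(q): return R.from_quat([q[1],q[2],q[3],q[0]]).as_matrix()
def project(c,P):
    q=(np.atleast_2d(P)-c["xyz"])@rot(c["orientation"]); q=q*[1,-1,-1]
    u=q@np.array(c["mtx"]).T; return u[:,:2]/u[:,2:]
def unproject(c,uv,z):
    uv=np.atleast_2d(uv); d=np.c_[uv,np.ones(len(uv))]@np.linalg.inv(c["mtx"]).T*[1,-1,-1]@rot(c["orientation"]).T
    return c["xyz"]+d*((z-c["xyz"][2])/d[:,2])[:,None]
def place(p,L):
    L=np.atleast_2d(L); c,s=np.cos(p[2]),np.sin(p[2])
    return np.c_[p[0]+c*L[:,0]-s*L[:,1],p[1]+s*L[:,0]+c*L[:,1],L[:,2]]
def fit(c,L,uv,p0):
    r=least_squares(lambda p:(project(c,place(p,L))-uv).ravel(),p0,x_scale=[100,100,1]); return r.x,r.fun.reshape(-1,2)
E
python3 - <<'E'
from geo import *
np.set_printoptions(precision=2,suppress=True)
c=dict(np.load("top0.npz")); X=[-63,-21,21,63]
Lw=np.array([[-100,24,63],[-100,-24,63],[100,24,63],[100,-24,63]]+[[x,32,55] for x in X]+[[x,0,112] for x in X],float)
uw=np.array([[158.7,233],[174.8,249.5],[225,167.5],[241.5,182.5],[169,219],[182.2,205],[197.3,191],[211.5,177.3],[174,226],[189.3,211],[204.2,196.5],[219,182]])
Lc=np.array([[-100,-24,63],[-100,24,63],[100,-24,63],[100,24,63]]+[[x,0,58] for x in X],float)
uc=np.array([[408,209.3],[413.3,231.3],[318,228],[323,251.5],[394.6,224.4],[375.5,228.4],[356.2,232.5],[336.9,236.4]])
a,fa=fit(c,Lw,uw,[450,200,-.8]); b,fb=fit(c,Lc,uc,[400,-200,1.5])
print(a,"\n",fa,"\n",b,"\n",fb)
print("caps",unproject(c,uw[8:],112)); print("places",place(a,[[x,0,10] for x in X])); print("dest",place(b,[[x,0,10] for x in X]))
# depth check: tabletop z
v,u=np.mgrid[0:420:10,0:560:10]; 
r=c["range_z"]
for (uu,vv) in [(300,180),(250,230),(360,280),(460,240),(120,280)]:
    d=r[vv,uu]; q=np.linalg.inv(c["mtx"])@[uu,vv,1]*d*[1,-1,-1]; print(uu,vv,rot(c["orientation"])@q+c["xyz"])
np.save("poses.npy",[a,b])
s=dict(np.load("side0.npz"))
import cv2
im=cv2.resize(s["pixels"][130:310,180:340],None,fx=3,fy=3,interpolation=cv2.INTER_CUBIC); im=np.clip(im*1.4,0,255).astype(np.uint8)
def draw(P,col):
    for q in project(s,P): cv2.drawMarker(im,tuple(int(t) for t in ((q-[180,130])*3)),col,0,9,1)
draw(place(a,Lw),(0,0,255)); draw(place(b,Lc),(0,0,255)); cv2.imwrite("pics/s.png",im)
E
```

```text
[537.54 160.81  -0.75] 
 [[-0.77  1.05]
 [-0.78  0.52]
 [ 0.91 -0.49]
 [ 0.42 -0.39]
 [ 0.04  0.32]
 [ 1.17  0.21]
 [ 0.22  0.28]
 [-0.    0.22]
 [-0.38 -0.06]
 [-0.39 -0.19]
 [-0.2  -0.62]
 [-0.11 -0.85]] 
 [ 495.11 -187.66    1.79] 
 [[ 0.99 -0.07]
 [ 1.68 -0.06]
 [-0.89  0.76]
 [-0.67 -0.3 ]
 [-0.21 -0.25]
 [-0.29 -0.15]
 [-0.26 -0.12]
 [-0.32  0.12]]
caps [[491.34 203.01 112.  ]
 [521.8  174.33 112.  ]
 [551.64 146.03 112.  ]
 [581.86 117.56 112.  ]]
places [[491.46 203.77  10.  ]
 [522.18 175.13  10.  ]
 [552.91 146.49  10.  ]
 [583.63 117.85  10.  ]]
dest [[ 509.08 -249.09   10.  ]
 [ 499.77 -208.14   10.  ]
 [ 490.46 -167.18   10.  ]
 [ 481.14 -126.23   10.  ]]
300 180 [616.54 -52.75   0.72]
250 230 [500.03  58.74   0.3 ]
360 280 [ 392.62 -185.15    0.89]
460 240 [ 483.73 -411.57    1.03]
120 280 [386.4  339.33   0.48]
```

View pics/s.png

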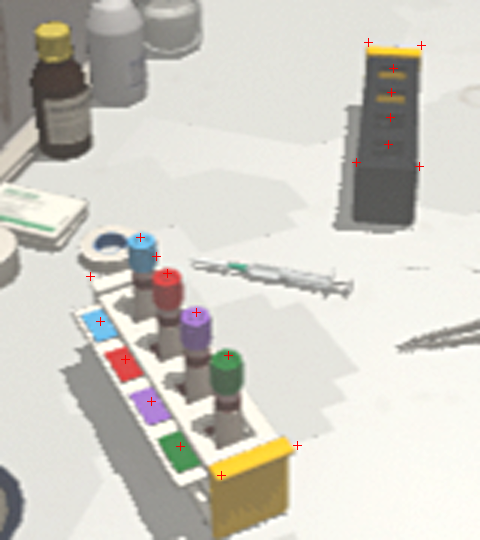

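Side-view reprojection agrees with the caps and tabs to within about 1 px, and is about 2 px off at the far charcoal rack. I'll pick the green tube, hold it just above charcoal place one and check the alignment there.

```bash
cat > act.py <<'E'
from geo import *
from plant import bot, fingers, planner, imaging
import cv2
A,B=np.load("poses.npy"); X=[-63,-21,21,63]; GZ=98-bot.pinch_z   # TCP height with a tube standing on the floor
def quat(phi):
    c,s=np.cos(phi),np.sin(phi)
    q=R.from_matrix([[-s,c,0],[c,s,0],[0,0,-1]]).as_quat(); return [q[3],q[0],q[1],q[2]]
QW,QC=quat(A[2]+np.pi/2),quat(B[2]-np.pi/2)
def src(i,z): return [*place(A,[X[i],0,0])[0,:2],z]
def dst(i,z): return [*place(B,[X[i],0,0])[0,:2],z]
def pick(i):
    assert not bot.servo_line(src(i,GZ),feed=100,stop_force=12),"contact on approach"
    fingers.close(30); print("width",bot.get_width(),"tcp",np.round(bot.get_ee_pos(),1))
    bot.servo_line(src(i,GZ+115),feed=100); print("lifted width",bot.get_width())
def snap(tag):
    for n in("side","top"):
        c=imaging.camera(n); np.savez(f"{n}{tag}.npz",**c)
E
python3 - <<'E'
from act import *
bot.reach(src(0,GZ+115),QW); pick(0)
bot.servo_line(dst(0,GZ+115),feed=200,frame=QC)
bot.servo_line(dst(0,GZ+60),feed=100)
print(bot.get_time_s(),bot.get_ee_pos(),dst(0,0)); snap("1")
for n,(x,y,w,h) in dict(side=(250,60,110,150),top=(310,130,160,130)).items():
    p=np.load(n+"1.npz")["pixels"][y:y+h,x:x+w]
    cv2.imwrite(f"pics/{n}1.png",np.clip(cv2.resize(p,None,fx=4,fy=4,interpolation=cv2.INTER_CUBIC)*1.4,0,255).astype(np.uint8))
E
```

```text
width 15.791722231711276 tcp [491.5 203.8  79.4]
lifted width 15.888446345181578
9.3833 [ 509.40126444 -249.03348809  139.41179387] [np.float64(509.0822935220535), np.float64(-249.09038975717976), 0]
```

View pics/side1.png

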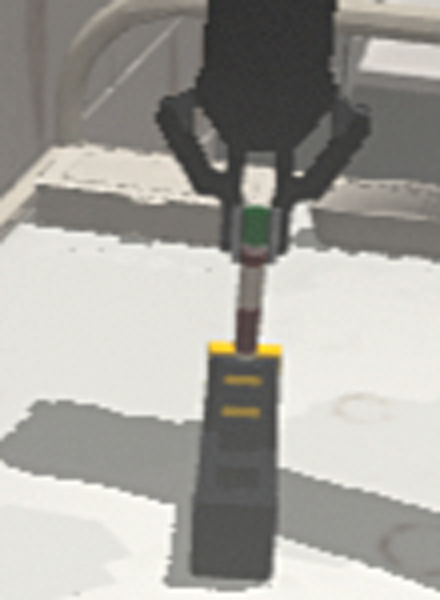

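View pics/top1.png

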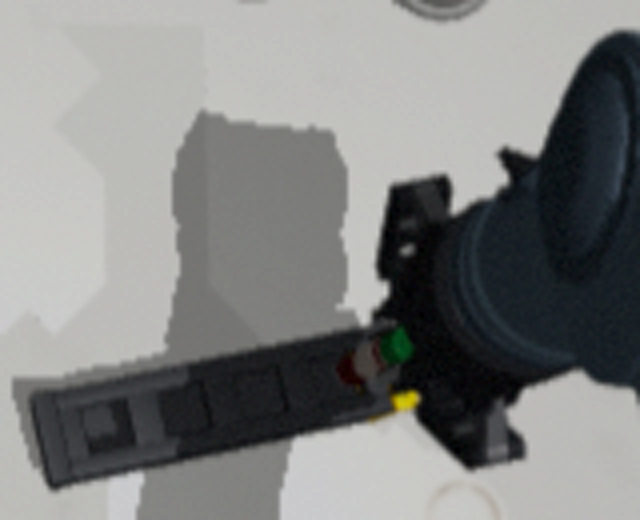

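Side view: tube held in the gripper, cap top about (314,112) and foot about (311,148), just in front of the yellow plate. Top view: cap about (409,216), foot about (397,222). I'll compare these with the predicted tube axis and rack geometry.

```bash
python3 - <<'E'
from geo import *
import cv2
A,B=np.load("poses.npy"); t=[509.4,-249.03]
for n,(x,y,w,h,s) in dict(side=(285,100,60,85,7),top=(370,195,60,50,10)).items():
    c=dict(np.load(n+"1.npz")); im=np.clip(cv2.resize(c["pixels"][y:y+h,x:x+w],None,fx=s,fy=s,interpolation=cv2.INTER_CUBIC)*1.6,0,255).astype(np.uint8)
    f=lambda P:(((project(c,P)-[x,y]+.5)*s)*16).astype(np.int32)
    def circ(z,r,col): cv2.polylines(im,[f([[t[0]+r*np.cos(a),t[1]+r*np.sin(a),z] for a in np.linspace(0,6.28,24)])],1,col,1,16,4)
    circ(70,8,(255,255,0)); circ(152,9,(255,255,0)); circ(172,9,(255,255,0))
    for X in(-63,-21): cv2.polylines(im,[f(place(B,[[X-12,-12,58],[X+12,-12,58],[X+12,12,58],[X-12,12,58]]))],1,(0,0,255),1,16,4)
    cv2.polylines(im,[f(place(B,[[-100,-24,63],[100,-24,63],[100,24,63],[-100,24,63]]))],1,(0,0,255),1,16,4)
    cv2.imwrite(f"pics/ov_{n}.png",im)
E
```

```text
(no output)
```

View pics/ov_side.png

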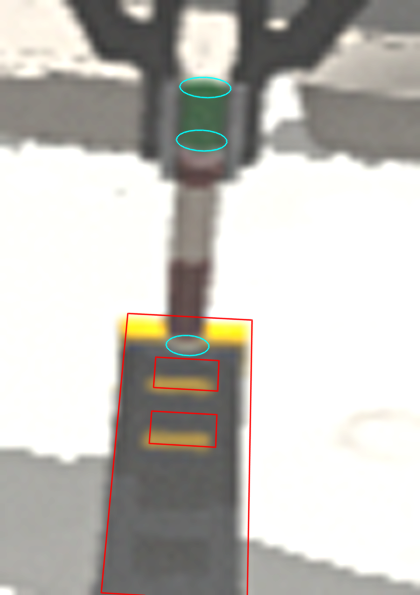

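View pics/ov_top.png

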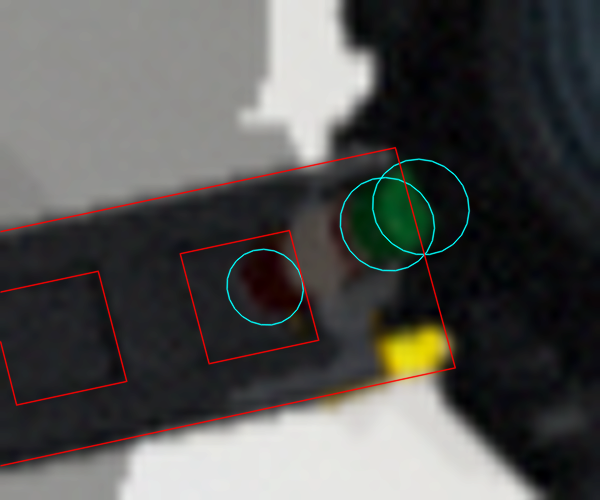

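Both overlays agree within about 1 px (≤2.3 mm). I'll apply a compromise shift of +1.2 mm in x and +0.7 mm in y to the target and insert with a force guard.

```bash
cat >> act.py <<'E'
B=B+[1.2,.7,0]
def insert(i):
    hit=bot.servo_line(dst(i,GZ+20),feed=60,stop_force=5)
    print("mid hit",hit,np.round(bot.get_ee_pos(),1),np.round(bot.get_contact_force(),1))
    if hit: return False
    hit=bot.servo_line(dst(i,GZ-4),feed=25,stop_force=5); z=bot.get_ee_pos()[2]-GZ
    print("floor hit",hit,"dz %.1f"%z,np.round(bot.get_contact_force(),1),"w %.1f"%bot.get_width()); return hit and abs(z)<3
E
python3 - <<'E'
from act import *
bot.servo_line(dst(0,GZ+60)); print(insert(0), bot.get_time_s())
E
```

```text
mid hit False [ 510.6 -248.3   99.4] [1.  0.4 0.2]
floor hit True dz 0.0 [-0.9  0.5  4.2] w 15.9
True 11.3083
```

On the floor at exactly the expected height. Release, back off, and do the remaining ones with the guards in place.

```bash
cat >> act.py <<'E'
def release(i):
    fingers.gripper_open(); bot.sleep(.2); bot.servo_line(dst(i,GZ+115),feed=150)
def cycle(i):
    bot.servo_line(src(i,GZ+115),feed=250,frame=QW); pick(i)
    bot.servo_line(dst(i,GZ+115),feed=200,frame=QC); bot.servo_line(dst(i,GZ+60),feed=100)
    ok=insert(i)
    if ok: release(i)
    print("placed",i,ok,bot.get_time_s()); return ok
E
python3 - <<'E'
from act import *
release(0)
for i in (1,2,3):
    if not cycle(i): break
else:
    bot.servo_line([400,0,230],feed=250,frame=QC)
snap("2")
for n,(x,y,w,h) in dict(side=(200,130,140,170),top=(150,150,280,110)).items():
    p=np.load(n+"2.npz")["pixels"][y:y+h,x:x+w]; s=3 if n=="side" else 2.8
    cv2.imwrite(f"pics/{n}2.png",np.clip(cv2.resize(p,None,fx=s,fy=s,interpolation=cv2.INTER_CUBIC)*1.4,0,255).astype(np.uint8))
E
```

```text
width 15.770990344877632 tcp [522.3 175.2  79.4]
lifted width 15.99199868610968
mid hit False [ 501.2 -207.4   99.4] [-0.1 -0.1 -0.1]
floor hit True dz 0.0 [ 0.1 -0.3  4.5] w 16.0
placed 1 True 24.325
width 15.945544087480016 tcp [553.1 146.6  79.4]
lifted width 15.400857391261955
mid hit False [ 491.9 -166.4   99.4] [-0.3 -0.2 -1.4]
floor hit True dz 0.0 [0.  0.9 4.8] w 15.7
placed 2 True 34.9583
width 16.070292423446524 tcp [583.8 118.   79.5]
lifted width 15.6488590001743
mid hit False [ 482.6 -125.4   99.4] [-0.7  0.4  0.2]
floor hit True dz -0.0 [0.2 0.7 4.2] w 15.5
placed 3 True 45.075
```

View pics/side2.png

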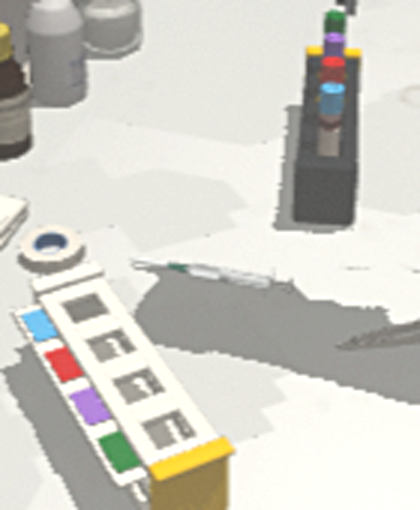

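View pics/top2.png

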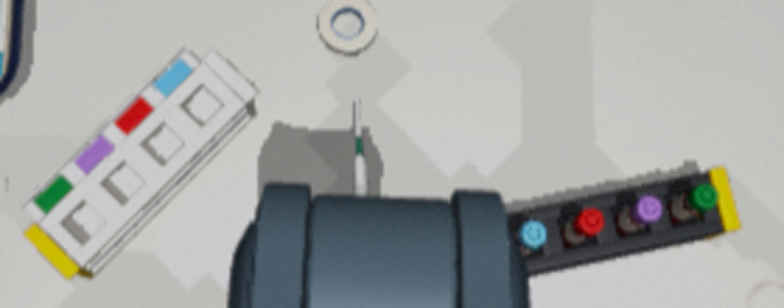

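All four stand upright in the charcoal rack: green at the yellow end, top view crop (705,196), then lavender (649,209), red (591,221) and blue (533,235). The white rack is empty and the gripper is clear.

```bash
python3 -c "
from plant import bot
print(bot.get_ee_pos(),bot.hand_in())"
```

```text
the job is handed in; nothing more can be done
[400.25125611  -1.27803113 229.58074403] None
```

All four tubes stand upright on the floor of their places in the charcoal rack, in the order green, lavender, red, blue from the yellow end; the job was handed in after about 47 s of robot time.

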